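# Roll the hexagonal mailing tube label up and scan it

### The arm

A 7-joint arm with a two-finger parallel gripper is mounted at the origin on a cart in front of the work surface, level with it; the furniture and walls round the work are solid. World frame = base frame: x ahead of the robot, y to its left, z up, the work surface at z = 0. Lengths are in m, angles in rad, forces in N, time in s.
With the tool pointing down it reaches from about 0.4 to 0.9 m from the base axis. Payload 5.5 kg.
Tool frame: the origin (TCP) lies at the very end of the fingers, on their centre line; the grasp point (between the pads) lies 19 mm behind it; z points along the fingers, y is the line along which they close (so a half turn about z gives the same grasp; the last joint's range is limited). The gripper opens to 85 mm and grips with 20 to 120 N. Pads are 22 mm wide; open, the fingers measure 114 mm over their backs; the gripper's body (76 mm by 85 mm) begins 54 mm behind the grasp point. The pads swing forward as they close: fully open they stand 13 mm farther back than shut.
Start: joints at [-0.958, 0.501, -0.427, 1.55, 0.221, 1.138, -0.21], TCP at [0.223, 0.611, 0.231] pointing down, gripper open.
Joint ranges: [-2.88, 2.88], [-0.31, 2.03], [-1.54, 1.56], [0.2, 2.42], [-1.41, 4.55], [0.19, 2.02], [-2.57, 2.57]. Speed limits (rad/s): [2.57, 2.57, 3.14, 3.14, 3.14, 3.14, 3.14].

### API

Orientations are given as a unit quaternion [w, x, y, z].
In Python, from cell import manip, snapshot, camera_info, spotter gives the robot as it stands.
- The arm moves only by the tool send_rows, never from a script. Its argument "plan" is a list of rows, each an object with "delta_pos": the shift along the tool's x, y, z in mm, a list of three; "twist": the turn, a rotation vector about the tool's x, y, z in rad, a list of three; "hand": the opening, from 0 (shut) to 1 (fully open). In form: [{"delta_pos": [tx, ty, tz], "twist": [rx, ry, rz], "hand": hand}, ...]. A call has 1 to 8 rows; each row shifts and turns the commanded pose from where the row before left it, along the tool's axes as they then stand; what a row does not reach is not made up. A row lasts 1/12 s, in which the tool goes at most 41.7 mm and 7.16 degrees, less where a joint would pass 70% of its speed; a pose out of reach is approached as far as the arm can. A call with a gripper value outside its range is refused whole. The fingers move at their own pace and stop on an object; "newtons" is the grip in N (left out, the last holds). Time passes only in rows, so rows that do not move let the fingers close. It gives the time, the measured TCP pose, the force, the opening and the grip force at its end, in the units of the state.
- manip.observe(): the state, without advancing time (a new reading comes with each control period).
- snapshot(name): name is "scene" or "side" or "wrist"; returns (picture, depth): 420x560x3 uint8, red, green, blue; 420x560 float32, m along the optical axis (not along the pixel's ray), 0 where there is no reading.
- camera_info(name): a dict with "vertical_fov" (degrees; the focal length in pixels is half the picture's height over the tangent of half this angle, whatever the lens; pixels are square), "cx", "cy" (the principal point, pixels), "position" and "orientation" of the camera in the world. Camera axes: x right, y down, z forward; pixel columns grow to the right and rows downward; lengths in m; the calibration is good to about 2 mm. A picture is of the moment at which its call begins: read the wrist's pose just before it. camera_info takes no time and is no camera call; for the wrist camera it gives the pose at the moment of the call.
- manip.finish_job(): hands the job in; it is judged then, once.
Trained networks look in the newest picture that a camera, given by its name, has taken for a name from the list of things; names that differ only in an ending like _2 or _b are one class to them, and where a whole thing is asked for, a point or a joint stands for the part that bears it (a point fixed in the world has none). Each returns a list of dicts, best first, with "conf" (0 to 1); they miss things now and then, are a little off and sometimes report something else, mostly with a low value. They report only what shows in the picture. A call takes as long as a camera call.
- spotter.cut_out(camera, target): "mask" (420x560 bool, what is visible of it) and "box" ([centre column, centre row, width, height] in pixels, round what is visible of it).
The state is a dict: "time_s": time; "joint_pos": joint angles; "joint_velocities": joint speeds; "tau": joint torques, N m; "tool_pos": TCP position; "orientation": TCP orientation; "force": force on the tool from outside, world axes, zero at the start; "ft_torque": the same for the moment, N m; "finger_gap": finger opening in m; "finger_force": force on a finger pad.
Only numpy, scipy, OpenCV 4.12 (cv2) and the standard library are available. Lean on these libraries where they do the work, as an engineer would, in place of code of your own. Each camera call takes 0.05 s, during which the arm holds its last target. There are 200 camera calls.

### The job

Roll the hexagonal cardboard mailing tube over on the bench, without ever lifting it off, until its white shipping label faces up. Then slide it endways, label still up, until its end cap lies flush against the front of the grey label reader, press the reader's green button right down, and let go, leaving the tube flush there with the label up. Leave the yellow glue stick and the green tape roll where they stand.

Things in the scene. Friction and masses are not known exactly. Their poses are not given: they have to be found in the camera images.
- tube: Brown cardboard mailing tube, a hexagonal prism 130 mm long, 70 mm across flats (81 across corners, each flat 40.4 wide), about 0.3 kg, blue caps with a white disc at both ends, loose on the bench. Origin at its centre; y runs along its length, z points out of the one labelled flat (label up = z up). At the start its length lies left-right within about 13 degrees.
- tube_label (a point): Middle of the label, 35 mm out from the tube's centre along the tube's z. White, 34 x 104 mm, black bars and one red patch; the other five flats are plain. It starts on the lower flat that faces the robot, two flats from the top: two flats of rolling away from the robot (81 mm of travel) bring it up.
- tube_center (a point): The centre of the tube, 35 mm above the bench when it lies on a flat; axes as the tube's. Friction with the bench is moderate (about 0.5 to 0.7): pushed sideways near its top edge the tube tips over onto its next flat, pushed on its end it slides.
- tube_end_a (a point): Centre of the tube's end face on its own +y side, 65 mm from the tube's centre; at the start the left end, away from the reader.
- tube_end_b (a point): Centre of the tube's end face on its own -y side, 65 mm from the tube's centre; at the start the right end, nearer the reader.
- reader: Grey label reader fixed to the bench right of the tube: 200 mm wide (own x), 70 deep (own y -70 to 0), 60 high. Origin on the bench at the middle of the foot of its front. The front, with a dark window, is the upright plane own y = 0; it looks along own +y (to the robot's left, turned up to 7 degrees); own x points away from the robot. The tube's end may lie anywhere along it.
- scan_top (a point): Middle of the top of the green push button, 34 mm across, in a black collar on top of the reader; 82 mm above the bench, at own x = -45 mm, y = -35 mm of the reader. It is pressed straight down.
- scan (a joint): Travel of the green button, 0 released to 0.006 m fully down; spring return, about 5 N to press it fully.
- glue_stick: Bystander: yellow glue stick standing upright, 29 mm across and 94 mm high, loose, on the far left of the work. Origin at the centre of its underside, z up.
- green_tape: Bystander: roll of green tape, about 105 mm across and 36 mm high, loose, lying flat near the right front of the bench. Origin at the centre of its underside.

How it is judged:
On the way, in this order (a step that is already met when the one before it is completed fails the run):
1. the tube has been rolled and lies still on the bench with its label up (angle between tube_center's own z axis and vertical below 0.12 rad and height (world z) of tube_center below 0.042 m and linear speed of tube below 0.02 m/s and angular speed of tube below 0.15 rad/s), for 0.2 s.
2. the tube's end is flush against the reader's front, label up (((y of tube_end_a in the frame of reader between -0.004 and 0.006 m and x of tube_end_a in the frame of reader between -0.1 and 0.1 m) or (y of tube_end_b in the frame of reader between -0.004 and 0.006 m and x of tube_end_b in the frame of reader between -0.1 and 0.1 m)) and angle between the y axis of tube and the y axis of reader, either way round below 0.08 rad and angle between tube_center's own z axis and vertical below 0.12 rad and height (world z) of tube_center below 0.042 m), for 0.2 s.
3. the green button is pressed down while the tube lies there (all of step 2 and value of joint scan above 0.0045 m), for 0.05 s.
At the end, for the whole second after the job is handed in: The tube lies still on the bench with the label up (within 7 degrees), one end within 6 mm of the reader's front, within its width and square to it within 4.5 degrees, and the button is released after having been pressed (at least 4.5 of its 6 mm) (all of step 2 and value of joint scan below 0.0015 m and linear speed of tube below 0.02 m/s and angular speed of tube below 0.15 rad/s); the robot touches nothing.
It fails at once if the tube is lifted off the bench (height (world z) of tube_center above 0.06 m).
It fails at once if the glue stick is knocked over or moved more than 30 mm (distance of glue_stick from where it was at the start of the episode above 0.03 m or angle between glue_stick's own z axis and vertical above 0.5 rad).
It fails at once if the green tape roll is moved more than 30 mm (distance of green_tape from where it was at the start of the episode above 0.03 m).
It also fails if it takes over 72 s, if anything falls off the work surface, if the arm or the gripper's body presses on something with over 40 N, if the wrist force passes 120 N, or if a joint passes its speed limit or range.

## Working session

There is one attempt and no reset: what is moved stays moved. The work goes in short steps, Python scripts to look and compute and a tool call to move; the robot and the scene stay as the last step left them, time stands still between calls to the robot, and variables do not carry over. Pictures are saved under pics/ and viewed, at most 10 in all, crops included, and the job is handed in when it is done.

Besides the shell and the picture viewer there is one more tool, called after "Emit:" by a JSON object that holds its "op" and its "data", one argument or row to a line. send_rows: Moves the arm, as the interface text tells. Its arguments: {"type":"object","properties":{"plan":{"type":"array","items":{"type":"object","properties":{"delta_pos":{"type":"array","items":{"type":"number"}},"twist":{"type":"array","items":{"type":"number"}},"hand":{"type":"number"}}}},"newtons":{"type":"number"}},"required":["plan"]}

```bash
mkdir -p pics; ls; cat > h.py <<'E'
import numpy as np, cv2
from scipy.spatial.transform import Rotation as R
from cell import manip, snapshot, camera_info, spotter
def rot(q): return R.from_quat([q[1],q[2],q[3],q[0]])
def cloud(name,dep):
    c=camera_info(name); f=210/np.tan(np.radians(c['vertical_fov'])/2)
    v,u=np.mgrid[0:420,0:560]
    P=np.stack([(u-c['cx'])/f*dep,(v-c['cy'])/f*dep,dep],-1)
    W=rot(c['orientation']).apply(P.reshape(-1,3))+np.array(c['position'])
    W=W.reshape(420,560,3); W[dep<=0]=np.nan
    return W
def save(n,im): cv2.imwrite('pics/'+n,im[...,::-1])
E
python3 - <<'E'
from h import *
s=manip.observe(); print(s)
ims=[]
for c in ['scene','side']:
    im,d=snapshot(c); W=cloud(c,d); ims.append(im)
    print(c,{k:np.round(v,3) for k,v in camera_info(c).items()})
    for t in ['tube','tube_label','reader','scan_top','glue_stick','green_tape']:
        for r in spotter.cut_out(c,t)[:2]:
            p=W[r['mask']]; p=p[~np.isnan(p[:,0])]
            if len(p): print(t,round(r['conf'],2),np.round(r['box']),np.round(np.median(p,0),3),np.round(np.percentile(p,2,axis=0),3),np.round(np.percentile(p,98,axis=0),3))
    np.savez(c+'.npz',im=im,W=W)
save('a.png',cv2.resize(np.vstack(ims),(800//2*1+0,600)))
save('scene.png',ims[0])
E
```

```text
pics
{'time_s': 0.0, 'joint_pos': array([-0.95783356,  0.50184273, -0.42677891,  1.55143991,  0.22076028,
        1.13830699, -0.21030639]), 'joint_velocities': array([ 5.67575681e-04,  1.27702737e-03,  1.09748166e-03,  2.97749940e-04,
       -4.37429365e-04,  3.37559138e-05, -1.45173790e-04]), 'tau': array([-5.06717643e-04, -5.69522703e+01, -5.81620172e+00, -2.80934697e+01,
        1.07688500e-02,  1.20754307e-02, -1.10763341e-05]), 'tool_pos': array([0.22253903, 0.60998027, 0.23026566]), 'orientation': array([-2.15761265e-04,  1.73981895e-01,  9.84748368e-01, -9.51120417e-04]), 'force': array([ 0.63930676, -0.47336324,  0.16734996]), 'ft_torque': array([-0.00327826, -0.04583577,  0.01569649]), 'finger_force': 0.0, 'finger_gap': 0.08538792442968011}
scene {'vertical_fov': np.float64(48.17), 'cx': np.float64(279.706), 'cy': np.float64(209.092), 'position': array([ 0.056, -0.635,  0.864]), 'orientation': array([-0.319,  0.853, -0.384,  0.149])}
tube 0.77 [249. 216.  59.  62.] [ 0.53  -0.14   0.062] [ 0.499 -0.19   0.011] [ 0.569 -0.058  0.071]
tube_label 0.93 [250. 217.  59.  64.] [ 0
[... 894 characters left out ...]
 60.  42.] [ 0.532 -0.113  0.066] [ 0.498 -0.184  0.001] [ 0.581 -0.055  0.072]
tube 0.33 [367. 204.  37.  30.] [ 0.402 -0.42   0.028] [ 0.361 -0.469  0.001] [ 0.455 -0.374  0.037]
tube_label 0.96 [276. 236.  60.  40.] [ 0.533 -0.114  0.066] [ 0.499 -0.246  0.001] [ 0.582 -0.056  0.071]
reader 0.69 [263. 195.  82.  38.] [ 0.667 -0.316  0.049] [ 0.58  -0.376  0.006] [ 0.771 -0.299  0.081]
scan_top 0.48 [279. 183.  13.  10.] [ 0.632 -0.34   0.081] [ 0.619 -0.362  0.072] [ 0.648 -0.332  0.083]
glue_stick 0.68 [143. 273.  20.  53.] [0.728 0.088 0.062] [0.722 0.072 0.006] [0.745 0.095 0.095]
green_tape 0.76 [367. 204.  42.  30.] [ 0.402 -0.42   0.028] [ 0.36  -0.469  0.001] [ 0.456 -0.374  0.037]
```

```bash
python3 - <<'E'
from h import *
for c in ['scene','side']:
    D=np.load(c+'.npz'); W=D['W']; 
    f=lambda lo,hi:W[np.all((W>lo)&(W<hi),-1)]
    P=f([.42,-.25,.064],[.66,0,.08]); r=cv2.minAreaRect(P[:,:2].astype(np.float32)*1000); print(c,'tubetop',len(P),r,np.median(P[:,2]))
    Q=f([.55,-.42,.054],[.8,-.26,.066]); r=cv2.minAreaRect(Q[:,:2].astype(np.float32)*1000); print('readertop',len(Q),r, np.median(Q[:,2]))
    F=f([.55,-.42,.012],[.8,-.26,.052]); 
    if len(F)>20: 
        v=cv2.fitLine(F[:,:2].astype(np.float32),cv2.DIST_HUBER,0,1e-4,1e-4).ravel(); print('front',len(F),v,np.degrees(np.arctan2(v[1],v[0])),F.min(0),F.max(0))
im=np.load('scene.npz')['im']; im2=np.load('side.npz')['im']
save('b.png',np.hstack([cv2.resize(im[90:390,170:400],(400,520)),cv2.resize(im2[130:330,110:410],(400,520))]))
E
```

```text
scene tubetop 972 ((514.4349975585938, -165.24496459960938), (241.04896545410156, 83.90208435058594), 57.27577209472656) 0.06830124106514768
readertop 1475 ((686.6316528320312, -362.6725769042969), (213.9926300048828, 108.12664794921875), 6.069274425506592) 0.05839958052634742
front 753 [ 0.8755083  0.4832031  0.6458714 -0.3512201] 28.89481 [ 0.57444682 -0.41995188  0.01202863] [ 0.79909542 -0.2603168   0.05198111]
side tubetop 1011 ((516.44873046875, -165.10586547851562), (242.8971405029297, 86.06005096435547), 56.64924240112305) 0.06971853821567003
readertop 943 ((688.7154541015625, -361.1876525878906), (213.06674194335938, 111.6036605834961), 6.1035871505737305) 0.06016744384283246
front 1054 [ 0.9927586   0.12012681  0.67453396 -0.30914655] 6.899421 [ 0.57777965 -0.38594227  0.01203974] [ 0.79917545 -0.26003484  0.05199427]
```

View pics/b.png

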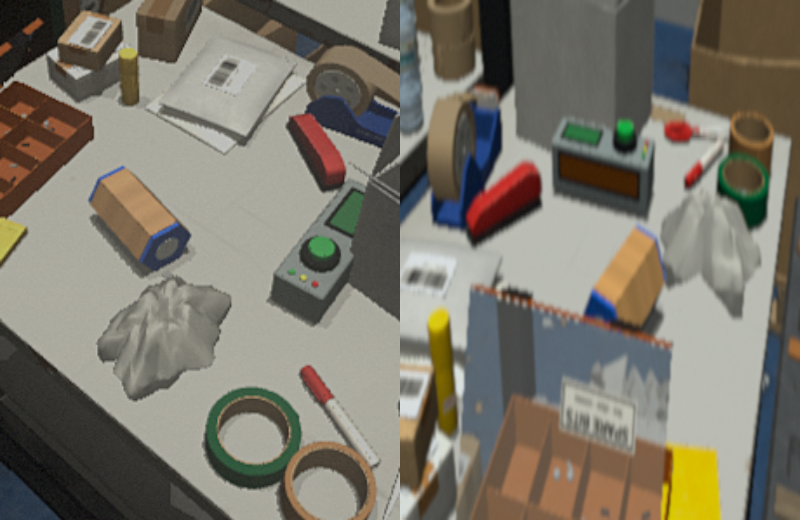

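```bash
python3 - <<'E'
from h import *
H=np.zeros((100,150)); C=np.zeros((100,150,3),np.uint8)
S=np.load('scene.npz'),np.load('side.npz')
for D in S:
    W=D['W']; P=W.reshape(-1,3); im=D['im'].reshape(-1,3)
    i=(P[:,0]-.3)/.005; j=(.15-P[:,1])/.005
    ok=(i>=0)&(i<100)&(j>=0)&(j<130)&(P[:,2]<.5)
    for a,b,z,c in zip(i[ok].astype(int),j[ok].astype(int),P[ok,2],im[ok]):
        if z>=H[a,b]: H[a,b]=z; C[a,b]=c
print('rows x .36.. step .02, cols y .14.. step -.02 (mm max)')
for a in range(12,100,4): print(round(.3+a*.005,2),' '.join('%3d'%(1000*H[a:a+4,b:b+4].max()) for b in range(0,128,4)))
# tube fit
for D in S:
    W=D['W']; m=np.all((W>[.45,-.23,.055])&(W<[.62,-.03,.08]),-1)
    hsv=cv2.cvtColor(D['im'],cv2.COLOR_RGB2HSV); m&=(hsv[...,1]>70)
    P=W[m]; T=P[P[:,2]>.0655]
    print(len(T),cv2.minAreaRect(T[:,:2].astype(np.float32)*1000))
    m2=np.all((W>[.6,-.34,.015])&(W<[.76,-.28,.05]),-1); F=W[m2]
    v=cv2.fitLine(F[:,:2].astype(np.float32),cv2.DIST_HUBER,0,1e-4,1e-4).ravel(); print('front',len(F),v,v[3]+(.675-v[2])*v[1]/v[0])
E
```

```text
rows x .36.. step .02, cols y .14.. step -.02 (mm max)
0.36   2   2   2   3  14  14  14  14  14   3   2   3   2   2   2   2   4   3  45  45  45  53  46   2   2   3  38  38  38  39  37  47
0.38   2   2   2   2  13  14  15  14  14   1   2   2   2   1   2   1   3  20  50  64  67  77  49  31   2   2  37  37   2   2  38  49
0.4 153 186 186  45  45  46  43  14  14   2   2   1   1   1   3   2   3  41  61  79  84  78  64  42   1   2  38   2   2   2  38  49
0.42 162 186 185   5  44  45  45  14  12   2   2   2   1   2   3   2   2  37  75  85  83  79  73  56  26   1  38  38   1  34  37  49
0.44 164 189 187   4   7  46   2  13   2   1   2   1   3   1   3   2   2  36  69  86  79  76  72  55  32   0  36  37  37  37  37  45
0.46 170 188 188  40  39  45   1   3   1   3   2   3   2   1   3   2   2  41  59  75  80  77  68  42   2   2   1   1  34  36   2   2
0.48 173 186   3   8   0  43   2   2   1   2   2   1   2   2  36  48  46  30  59  73  78  70  47  28   4   1   1   1   2  12  17  17
0.5 180 186  39   4   0  45   1   1   1   1  41  52  57  61  70  71  71   1  45  41  58  54  38   2   2   1   1   1
[... 1499 characters left out ...]
 93  10  31  32  32  30  28  24   8   2   1   1   1   1   2   1   1   2  61  62  62  62 294 293   0   0   0   0
0.76  92  47   1   2   3  27  36  37  37  36  36  32  30  25   2   2   1   1   1   2  41   2  61  61  62  61 294 294   0   0   0   0
0.78  91  49   1   0   3  28  37  40  40  39  38  37  34  26   4   1   2   2  43  49  46  42   1   1   0   0 292 293   0   0   0   0
783 ((543.6388549804688, -121.60834503173828), (131.02749633789062, 46.167842864990234), 77.1026382446289)Traceback (most recent call last):
  File "<stdin>", line 19, in <module>
cv2.error: OpenCV(4.12.0) /io/opencv/modules/imgproc/src/linefit.cpp:50: error: (-215:Assertion failed) count > 0 in function 'fitLine2D_wods'
```

```bash
python3 - <<'E'
from h import *
S=np.load('scene.npz'),np.load('side.npz')
for D in S:
    W=D['W']; hsv=cv2.cvtColor(D['im'],cv2.COLOR_RGB2HSV)
    P=W[np.all((W>[.47,-.21,.0655])&(W<[.62,-.04,.08]),-1)&(hsv[...,1]>70)]
    print('tube',len(P),cv2.minAreaRect(P[:,:2].astype(np.float32)*1000))
    F=W[np.all((W>[.6,-.34,.015])&(W<[.76,-.28,.05]),-1)]
    if len(F): 
        v=cv2.fitLine(F[:,:2].astype(np.float32),cv2.DIST_HUBER,0,1e-4,1e-4).ravel(); print('front',len(F),v,v[3]+(.675-v[2])*v[1]/v[0])
    Q=W[np.all((W>[.55,-.37,.055])&(W<[.8,-.28,.065]),-1)]
    print('rtop',len(Q),cv2.minAreaRect(Q[:,:2].astype(np.float32)*1000))
    B=W[np.all((W>[.6,-.4,.077])&(W<[.67,-.3,.09]),-1)&(abs(hsv[...,0].astype(int)-60)<20)&(hsv[...,1]>100)]
    print('btn',len(B),B.mean(0),B.min(0),B.max(0))
    print('path max z per y:',[(round(y,2),round(float(np.nanmax(np.r_[0,W[np.all((W>[.15,y,0])&(W<[.6,y+.1,.5]),-1)][:,2]])),3)) for y in np.arange(-.2,.7,.1)])
E
```

```text
tube 783 ((543.6388549804688, -121.60834503173828), (131.02749633789062, 46.167842864990234), 77.1026382446289)
rtop 1129 ((676.9891357421875, -338.88140869140625), (199.76223754882812, 58.671321868896484), 6.631031036376953)
btn 138 [ 0.63366818 -0.3492228   0.08009178] [ 0.61727929 -0.36441299  0.07746518] [ 0.6506344  -0.33365098  0.08325365]
path max z per y: [(np.float64(-0.2), 0.072), (np.float64(-0.1), 0.072), (np.float64(0.0), 0.183), (np.float64(0.1), 0.188), (np.float64(0.2), 0.063), (np.float64(0.3), 0.0), (np.float64(0.4), 0.0), (np.float64(0.5), 0.0), (np.float64(0.6), 0.0)]
tube 717 ((544.8582763671875, -121.27587890625), (133.07357788085938, 44.42047119140625), 77.78326416015625)
front 674 [ 0.993409    0.11462364  0.67844796 -0.30878395] -0.30918178
rtop 733 ((678.653564453125, -340.6950988769531), (197.45726013183594, 68.58226776123047), 6.055664539337158)
btn 66 [ 0.63409346 -0.34398515  0.08123452] [ 0.61896827 -0.36272739  0.07760068] [ 0.64951715 -0.33133993  0.08380435]
path max z per y: [(np.float64(-0.2), 0.072), (np.float64(-0.1), 0.072), (np.float64(0.0), 0.18), (np.float64(0.1), 0.189), (np.float64(0.2), 0.072), (np.float64(0.3), 0.0), (np.float64(0.4), 0.0), (np.float64(0.5), 0.0), (np.float64(0.6), 0.0)]
```

Emit:
{"op": "send_rows", "data": {
  "plan": [
    {"delta_pos": [0, 0, -20], "twist": [0, 0, 0], "hand": 0.6},
    {"delta_pos": [0, 0, -20], "twist": [0, 0, 0], "hand": 0.6},
    {"delta_pos": [-20, -24, 0], "twist": [0, 0, 0], "hand": 0.6},
    {"delta_pos": [-20, -24, 0], "twist": [0, 0, 0], "hand": 0.6},
    {"delta_pos": [-20, -24, 0], "twist": [0, 0, 0], "hand": 0.6},
    {"delta_pos": [-20, -24, 0], "twist": [0, 0, 0], "hand": 0.6},
    {"delta_pos": [-20, -24, 0], "twist": [0, 0, 0], "hand": 0.6},
    {"delta_pos": [-20, -24, 0], "twist": [0, 0, 0], "hand": 0.6}
  ]
}}

```text
time_s: 1.37
tool_pos: [0.2865, 0.4328, 0.2715]
orientation: [0.0, 0.174, 0.985, 0.0]
force: [0.3, 0.5, -0.0]
finger_gap: 0.0511
finger_force: 0.0
```

Emit:
{"op": "send_rows", "data": {
  "plan": [
    {"delta_pos": [-20, -24, 0], "twist": [0, 0, 0], "hand": 0.6},
    {"delta_pos": [-20, -24, 0], "twist": [0, 0, 0], "hand": 0.6},
    {"delta_pos": [-20, -24, 0], "twist": [0, 0, 0], "hand": 0.6},
    {"delta_pos": [-20, -24, 0], "twist": [0, 0, 0], "hand": 0.6},
    {"delta_pos": [-20, -24, 0], "twist": [0, 0, 0], "hand": 0.6},
    {"delta_pos": [-20, -24, 0], "twist": [0, 0, 0], "hand": 0.6},
    {"delta_pos": [-20, -24, 0], "twist": [0, 0, 0], "hand": 0.6},
    {"delta_pos": [-20, -24, 0], "twist": [0, 0, 0], "hand": 0.6}
  ]
}}

```text
time_s: 2.03
tool_pos: [0.3709, 0.1977, 0.2717]
orientation: [0.0, 0.174, 0.985, 0.0]
force: [0.6, 0.3, 0.5]
finger_gap: 0.0515
finger_force: 0.0
```

Emit:
{"op": "send_rows", "data": {
  "plan": [
    {"delta_pos": [-23, -27.5, 0], "twist": [0, 0, 0], "hand": 0.6},
    {"delta_pos": [-23, -27.5, 0], "twist": [0, 0, 0], "hand": 0.6},
    {"delta_pos": [-23, -27.5, 0], "twist": [0, 0, 0], "hand": 0.6},
    {"delta_pos": [-23, -27.5, 0], "twist": [0, 0, 0], "hand": 0.6},
    {"delta_pos": [-23, -27.5, 0], "twist": [0, 0, 0], "hand": 0.6},
    {"delta_pos": [-23, -27.5, 0], "twist": [0, 0, 0], "hand": 0.6},
    {"delta_pos": [-23, -27.5, 0], "twist": [0, 0, 0], "hand": 0.6},
    {"delta_pos": [-23, -27.5, 0], "twist": [0, 0, 0], "hand": 0.6}
  ]
}}

```text
time_s: 2.7
tool_pos: [0.4685, -0.0723, 0.2717]
orientation: [0.0, 0.174, 0.985, 0.0]
force: [-0.4, 0.5, 0.4]
finger_gap: 0.0506
finger_force: 0.0
```

Emit:
{"op": "send_rows", "data": {
  "plan": [
    {"delta_pos": [-24, -29, 0], "twist": [0, 0, 0], "hand": 0.6},
    {"delta_pos": [0, 0, 30], "twist": [0, 0, -0.065], "hand": 0.6},
    {"delta_pos": [0, 0, 35], "twist": [0, 0, -0.066], "hand": 0.6},
    {"delta_pos": [0, 0, 35], "twist": [0, 0, 0], "hand": 0.6},
    {"delta_pos": [0, 0, 35], "twist": [0, 0, 0], "hand": 0.6},
    {"delta_pos": [0, 0, 35], "twist": [0, 0, 0], "hand": 0.6},
    {"delta_pos": [0, 0, 0], "twist": [0, 0, 0], "hand": 0.6}
  ]
}}

```text
time_s: 3.28
tool_pos: [0.4756, -0.1051, 0.0955]
orientation: [-0.006, 0.109, 0.994, 0.0]
force: [-2.2, 0.1, -0.4]
finger_gap: 0.0513
finger_force: 0.0
```

Emit:
{"op": "send_rows", "data": {
  "plan": [
    {"delta_pos": [0, 0, 10], "twist": [0, 0, 0], "hand": 0.6},
    {"delta_pos": [0, 0, 10], "twist": [0, 0, 0], "hand": 0.6},
    {"delta_pos": [0, 0, 5], "twist": [0, 0, 0], "hand": 0.6},
    {"delta_pos": [0, 0, 0], "twist": [0, 0, 0], "hand": 0.6},
    {"delta_pos": [0, 0, 0], "twist": [0, 0, 0], "hand": 0.6}
  ]
}}

```text
time_s: 3.7
tool_pos: [0.4815, -0.1062, 0.0773]
orientation: [0.001, 0.109, 0.994, 0.0]
force: [-0.1, -0.2, 0.1]
finger_gap: 0.0513
finger_force: 0.0
```

Emit:
{"op": "send_rows", "data": {
  "plan": [
    {"delta_pos": [0, 0, 8], "twist": [0, 0, 0], "hand": 0.6},
    {"delta_pos": [0, 0, 7], "twist": [0, 0, 0], "hand": 0.6},
    {"delta_pos": [-8, 0, 0], "twist": [0, 0, 0], "hand": 0.6},
    {"delta_pos": [-8, 0, 0], "twist": [0, 0, 0], "hand": 0.6},
    {"delta_pos": [-5, 0, 0], "twist": [0, 0, 0], "hand": 0.6},
    {"delta_pos": [-3, 0, 0], "twist": [0, 0, 0], "hand": 0.6},
    {"delta_pos": [0, 0, 0], "twist": [0, 0, 0], "hand": 0.6}
  ]
}}

```text
time_s: 4.28
tool_pos: [0.5055, -0.1117, 0.0615]
orientation: [0.001, 0.109, 0.994, -0.0]
force: [-0.3, -0.1, 0.4]
finger_gap: 0.0513
finger_force: 0.0
```

Emit:
{"op": "send_rows", "data": {
  "plan": [
    {"delta_pos": [-2, 0, 0], "twist": [0, 0, 0], "hand": 0.6},
    {"delta_pos": [-2, 0, 0], "twist": [0, 0, 0], "hand": 0.6},
    {"delta_pos": [0, 0, 0], "twist": [0, 0, 0], "hand": 0.6}
  ]
}}

```text
time_s: 4.53
tool_pos: [0.5084, -0.1123, 0.0614]
orientation: [0.0, 0.109, 0.994, -0.0]
force: [-0.2, -0.1, -0.5]
finger_gap: 0.051
finger_force: 0.0
```

Emit:
{"op": "send_rows", "data": {
  "plan": [
    {"delta_pos": [-2, 0, 0], "twist": [0, 0, 0], "hand": 0.6},
    {"delta_pos": [-1, 0, 0], "twist": [0, 0, 0], "hand": 0.6},
    {"delta_pos": [0, 0, 0], "twist": [0, 0, 0], "hand": 0.6}
  ]
}}

```text
time_s: 4.78
tool_pos: [0.5112, -0.1129, 0.0614]
orientation: [0.0, 0.109, 0.994, 0.0]
force: [0.8, 0.0, 0.1]
finger_gap: 0.051
finger_force: 0.0
```

Emit:
{"op": "send_rows", "data": {
  "plan": [
    {"delta_pos": [-2, 0, 0], "twist": [0, 0, 0], "hand": 0.6},
    {"delta_pos": [-1, 0, 0], "twist": [0, 0, 0], "hand": 0.6},
    {"delta_pos": [0, 0, 0], "twist": [0, 0, 0], "hand": 0.6}
  ]
}}

```text
time_s: 5.03
tool_pos: [0.5142, -0.1136, 0.0613]
orientation: [0.0, 0.109, 0.994, 0.0]
force: [-0.5, -0.7, -0.6]
finger_gap: 0.0515
finger_force: 0.0
```

```bash
cat >> h.py <<'E'
def tube(cams=('scene','side'),lo=(.47,-.33),hi=(.74,-.03),zl=.0655,zh=.075):
    for c in cams:
        im,d=snapshot(c); W=cloud(c,d); hsv=cv2.cvtColor(im,cv2.COLOR_RGB2HSV)
        np.savez(c+'.npz',im=im,W=W)
        m=np.zeros((420,560),bool)
        for r in spotter.cut_out(c,'tube')[:1]: m|=r['mask']; print(c,round(r['conf'],2),end=' ')
        m=cv2.dilate(m.astype(np.uint8),np.ones((5,5)))>0
        A=W[m&np.all((W>[*lo,.005])&(W<[*hi,.1]),-1)]
        T=A[(A[:,2]>zl)&(A[:,2]<zh)]
        if len(T)<20: print('few',len(T),len(A)); continue
        (cx,cy),(w,h),a=cv2.minAreaRect(T[:,:2].astype(np.float32)*1000)
        if h>w: a+=90; w,h=h,w
        print('ctr',round(cx,1),round(cy,1),'size',round(w),round(h),'ang',round(a%180,1),'zmax',np.percentile(A[:,2],99).round(4),'zmed',np.median(T[:,2]).round(4))
E
python3 -c "
from h import *
tube(('scene','side'))
print(manip.observe()['tool_pos'])"
```

```text
scene 0.93 ctr 529.8 -137.9 size 96 66 ang 77.7 zmax 0.0845 zmed 0.0685
side 0.74 ctr 535.6 -115.3 size 125 65 ang 77.5 zmax 0.0927 zmed 0.0696
[ 0.51381178 -0.11350395  0.06124818]
```

Emit:
{"op": "send_rows", "data": {
  "plan": [
    {"delta_pos": [-1.5, 0, 0], "twist": [0, 0, 0], "hand": 0.6},
    {"delta_pos": [-1.5, 0, 0], "twist": [0, 0, 0], "hand": 0.6},
    {"delta_pos": [-2.8, 0, -1.9], "twist": [0, 0, 0], "hand": 0.6},
    {"delta_pos": [-2.8, 0, -1.8], "twist": [0, 0, 0], "hand": 0.6},
    {"delta_pos": [-3, 0, -1.6], "twist": [0, 0, 0], "hand": 0.6},
    {"delta_pos": [-3, 0, -1.6], "twist": [0, 0, 0], "hand": 0.6},
    {"delta_pos": [-3, 0, -1.3], "twist": [0, 0, 0], "hand": 0.6},
    {"delta_pos": [-3, 0, -1.3], "twist": [0, 0, 0], "hand": 0.6}
  ]
}}

```text
time_s: 5.9
tool_pos: [0.5347, -0.1182, 0.071]
orientation: [0.0, 0.109, 0.994, -0.0]
force: [0.3, 0.5, 0.7]
finger_gap: 0.0511
finger_force: 0.2
```

```bash
python3 -c "
from h import *
tube(('scene','side'))
im=np.load('scene.npz')['im']; im2=np.load('side.npz')['im']
save('c.png',np.hstack([cv2.resize(im[150:270,190:310],(400,400)),cv2.resize(im2[180:300,210:330],(400,400))]))
s=manip.observe();print(s['tool_pos'],s['force'])"
```

```text
scene 0.87 ctr 554.3 -123.9 size 133 56 ang 82.6 zmax 0.0919 zmed 0.0698
side 0.9 ctr 557.4 -121.6 size 129 58 ang 78.7 zmax 0.0949 zmed 0.0703
[ 0.53409783 -0.11801814  0.07081251] [-0.9034378   0.2618555   0.99254491]
```

View pics/c.png

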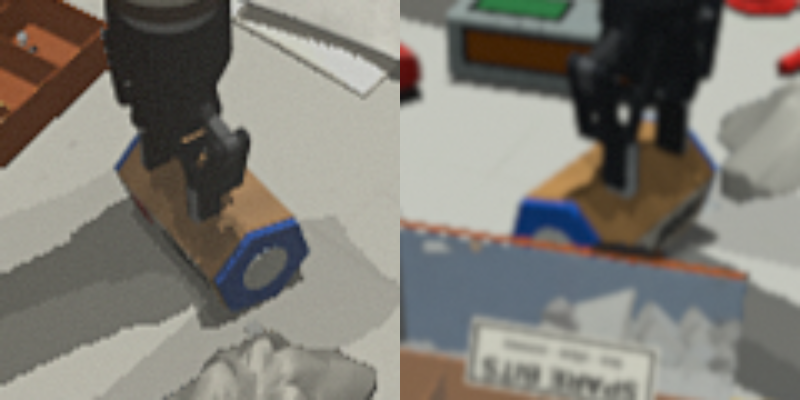

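The picture shows the tube tipping about 15° away from the robot, with both fingers on its upper face. In the left crop the right cap is at about (262,268). I'll continue along the arc.

Emit:
{"op": "send_rows", "data": {
  "plan": [
    {"delta_pos": [-3.1, 0, -1.1], "twist": [0, 0, 0], "hand": 0.6},
    {"delta_pos": [-3.1, 0, -1], "twist": [0, 0, 0], "hand": 0.6},
    {"delta_pos": [-3.2, 0, -0.8], "twist": [0, 0, 0], "hand": 0.6},
    {"delta_pos": [-3.2, 0, -0.8], "twist": [0, 0, 0], "hand": 0.6},
    {"delta_pos": [-3.3, 0, -0.5], "twist": [0, 0, 0], "hand": 0.6},
    {"delta_pos": [-3.3, 0, -0.5], "twist": [0, 0, 0], "hand": 0.6},
    {"delta_pos": [-3.3, 0, -0.2], "twist": [0, 0, 0], "hand": 0.6},
    {"delta_pos": [-3.3, 0, -0.2], "twist": [0, 0, 0], "hand": 0.6}
  ]
}}

```text
time_s: 6.77
tool_pos: [0.5596, -0.1237, 0.0759]
orientation: [0.0, 0.109, 0.994, -0.0]
force: [-0.6, -0.6, -0.6]
finger_gap: 0.0511
finger_force: 0.0
```

Emit:
{"op": "send_rows", "data": {
  "plan": [
    {"delta_pos": [-2, 0, 0], "twist": [0, 0, 0], "hand": 0.6},
    {"delta_pos": [-2, 0, 0], "twist": [0, 0, 0], "hand": 0.6},
    {"delta_pos": [0, 0, 0], "twist": [0, 0, 0], "hand": 0.6},
    {"delta_pos": [0, 0, 0], "twist": [0, 0, 0], "hand": 0.6}
  ]
}}

```text
time_s: 7.1
tool_pos: [0.5631, -0.1244, 0.0758]
orientation: [-0.0, 0.109, 0.994, 0.0]
force: [-0.3, 0.2, 0.7]
finger_gap: 0.0515
finger_force: 0.0
```

```bash
python3 -c "
from h import *
tube(('scene','side'))
s=manip.observe();print(s['tool_pos'],s['force'])"
```

```text
scene 0.73 ctr 577.4 -128.4 size 133 47 ang 78.7 zmax 0.0916 zmed 0.0692
side 0.94 ctr 583.5 -129.7 size 133 46 ang 77.7 zmax 0.0931 zmed 0.0696
[ 0.56290228 -0.12442018  0.07585711] [ 0.082823    1.08476717 -0.50403251]
```

Emit:
{"op": "send_rows", "data": {
  "plan": [
    {"delta_pos": [10, 0, -2], "twist": [0, 0, 0], "hand": 0.6},
    {"delta_pos": [16, 0, 0], "twist": [0, 0, 0], "hand": 0.6},
    {"delta_pos": [0, 0, 8], "twist": [0, 0, 0], "hand": 0.6},
    {"delta_pos": [0, 0, 8], "twist": [0, 0, 0], "hand": 0.6},
    {"delta_pos": [-5, 0, 0], "twist": [0, 0, 0], "hand": 0.6},
    {"delta_pos": [-5, 0, 0], "twist": [0, 0, 0], "hand": 0.6},
    {"delta_pos": [-3, 0, 0], "twist": [0, 0, 0], "hand": 0.6},
    {"delta_pos": [-1, 0, 0], "twist": [0, 0, 0], "hand": 0.6}
  ]
}}

```text
time_s: 7.97
tool_pos: [0.553, -0.1222, 0.0621]
orientation: [0.001, 0.109, 0.994, -0.0]
force: [0.1, 0.6, 0.2]
finger_gap: 0.0511
finger_force: 0.0
```

Emit:
{"op": "send_rows", "data": {
  "plan": [
    {"delta_pos": [-2, 0, 0], "twist": [0, 0, 0], "hand": 0.6},
    {"delta_pos": [-1.5, 0, 0], "twist": [0, 0, 0], "hand": 0.6},
    {"delta_pos": [-2.8, 0, -1.9], "twist": [0, 0, 0], "hand": 0.6},
    {"delta_pos": [-2.8, 0, -1.8], "twist": [0, 0, 0], "hand": 0.6},
    {"delta_pos": [-3, 0, -1.6], "twist": [0, 0, 0], "hand": 0.6},
    {"delta_pos": [-3, 0, -1.6], "twist": [0, 0, 0], "hand": 0.6},
    {"delta_pos": [-3, 0, -1.3], "twist": [0, 0, 0], "hand": 0.6},
    {"delta_pos": [-3, 0, -1.3], "twist": [0, 0, 0], "hand": 0.6}
  ]
}}

```text
time_s: 8.63
tool_pos: [0.5725, -0.1265, 0.0717]
orientation: [0.0, 0.109, 0.994, 0.0]
force: [-0.5, -0.4, -0.2]
finger_gap: 0.0513
finger_force: 0.2
```

Emit:
{"op": "send_rows", "data": {
  "plan": [
    {"delta_pos": [-3.1, 0, -1.1], "twist": [0, 0, 0], "hand": 0.6},
    {"delta_pos": [-3.1, 0, -1], "twist": [0, 0, 0], "hand": 0.6},
    {"delta_pos": [-3.2, 0, -0.8], "twist": [0, 0, 0], "hand": 0.6},
    {"delta_pos": [-3.2, 0, -0.8], "twist": [0, 0, 0], "hand": 0.6},
    {"delta_pos": [-3.3, 0, -0.5], "twist": [0, 0, 0], "hand": 0.6},
    {"delta_pos": [-3.3, 0, -0.5], "twist": [0, 0, 0], "hand": 0.6},
    {"delta_pos": [-3.3, 0, -0.2], "twist": [0, 0, 0], "hand": 0.6},
    {"delta_pos": [-3.3, 0, -0.2], "twist": [0, 0, 0], "hand": 0.6}
  ]
}}

```text
time_s: 9.3
tool_pos: [0.5976, -0.1322, 0.0765]
orientation: [0.0, 0.109, 0.994, -0.0]
force: [-0.7, 0.0, -0.4]
finger_gap: 0.0511
finger_force: 0.0
```

Emit:
{"op": "send_rows", "data": {
  "plan": [
    {"delta_pos": [-2, 0, 0], "twist": [0, 0, 0], "hand": 0.6},
    {"delta_pos": [-2, 0, 0], "twist": [0, 0, 0], "hand": 0.6},
    {"delta_pos": [0, 0, 0], "twist": [0, 0, 0], "hand": 0.6},
    {"delta_pos": [0, 0, 0], "twist": [0, 0, 0], "hand": 0.6},
    {"delta_pos": [0, 0, -20], "twist": [0, 0, 0], "hand": 0.6},
    {"delta_pos": [0, 0, -30], "twist": [0, 0, 0], "hand": 0.6},
    {"delta_pos": [0, 0, -30], "twist": [0, 0, 0], "hand": 0.6},
    {"delta_pos": [0, 0, 0], "twist": [0, 0, 0], "hand": 0.6}
  ]
}}

```text
time_s: 9.97
tool_pos: [0.6049, -0.1339, 0.1628]
orientation: [0.005, 0.109, 0.994, -0.0]
force: [0.8, -1.0, 0.6]
finger_gap: 0.0518
finger_force: 0.0
```

```bash
python3 -c "
from h import *
tube(('scene','side'))
im=np.load('scene.npz')['im']; im2=np.load('side.npz')['im']
save('d.png',np.hstack([cv2.resize(im[150:270,220:340],(400,400)),cv2.resize(im2[160:280,210:330],(400,400))]))
s=manip.observe();print(s['tool_pos'],s['force'],s['joint_pos'])"
```

```text
scene 0.84 ctr 622.5 -139.4 size 131 45 ang 76.9 zmax 0.0714 zmed 0.0685
side 0.89 ctr 624.2 -138.0 size 132 45 ang 78.2 zmax 0.0719 zmed 0.0701
[ 0.60023908 -0.13270027  0.15574534] [-0.71978097  0.31852004  0.04238258] [ 0.08491033  0.48604079  0.11772813  1.72416369 -0.06826662  0.93680233
  1.58171601]
```

View pics/d.png

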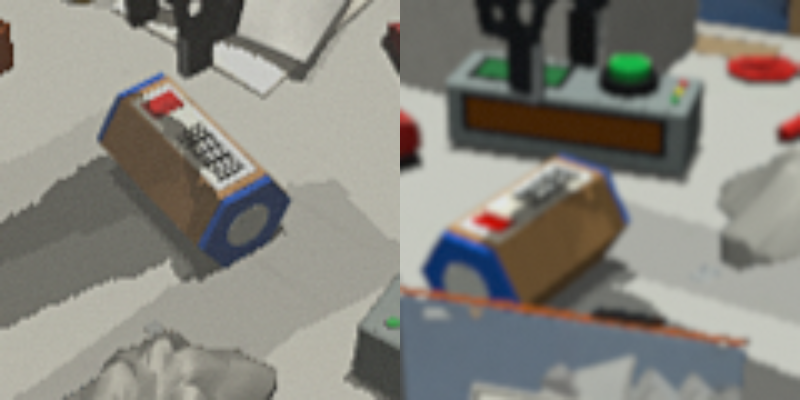

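The picture shows the label facing up, with its red patch at about (163,105) in the left crop. The tube is at about (0.623, -0.139) with its axis at 77.5°, and it has to turn about +19° to be square to the reader.

Emit:
{"op": "send_rows", "data": {
  "plan": [
    {"delta_pos": [-30, 16, 0], "twist": [0, 0, 0], "hand": 0.0},
    {"delta_pos": [-30, 16, 0], "twist": [0, 0, 0], "hand": 0.0},
    {"delta_pos": [-30, 17, 0], "twist": [0, 0, 0], "hand": 0.0},
    {"delta_pos": [0, 0, 0], "twist": [0, 0, 0], "hand": 0.0},
    {"delta_pos": [0, 0, 30], "twist": [0, 0, 0], "hand": 0.0},
    {"delta_pos": [0, 0, 30], "twist": [0, 0, 0], "hand": 0.0},
    {"delta_pos": [0, 0, 0], "twist": [0, 0, 0], "hand": 0.0},
    {"delta_pos": [0, 0, 0], "twist": [0, 0, 0], "hand": 0.0}
  ]
}}

```text
time_s: 10.83
tool_pos: [0.6964, -0.1042, 0.0929]
orientation: [-0.004, 0.109, 0.994, -0.0]
force: [0.3, 0.6, 0.7]
finger_gap: -0.0002
finger_force: 0.0
```

Emit:
{"op": "send_rows", "data": {
  "plan": [
    {"delta_pos": [0, 0, 25], "twist": [0, 0, 0], "hand": 0.0},
    {"delta_pos": [0, 0, 25], "twist": [0, 0, 0], "hand": 0.0},
    {"delta_pos": [0, 0, 18], "twist": [0, 0, 0], "hand": 0.0},
    {"delta_pos": [4, 0, 0], "twist": [0, 0, 0], "hand": 0.0},
    {"delta_pos": [4, 0, 0], "twist": [0, 0, 0], "hand": 0.0},
    {"delta_pos": [3, 0, 0], "twist": [0, 0, 0], "hand": 0.0},
    {"delta_pos": [3, 0, 0], "twist": [0, 0, 0], "hand": 0.0},
    {"delta_pos": [3, 0, 0], "twist": [0, 0, 0], "hand": 0.0}
  ]
}}

```text
time_s: 11.5
tool_pos: [0.6846, -0.101, 0.031]
orientation: [0.002, 0.109, 0.994, 0.0]
force: [3.0, 1.6, 1.4]
finger_gap: 0.0
finger_force: 1.0
```

Emit:
{"op": "send_rows", "data": {
  "plan": [
    {"delta_pos": [3, 0, 0], "twist": [0, 0, -0.03], "hand": 0.0},
    {"delta_pos": [3, 0, 0], "twist": [0, 0, -0.03], "hand": 0.0},
    {"delta_pos": [3, 0, 0], "twist": [0, 0, -0.03], "hand": 0.0},
    {"delta_pos": [3, 0, 0], "twist": [0, 0, -0.03], "hand": 0.0},
    {"delta_pos": [3, 0, 0], "twist": [0, 0, -0.03], "hand": 0.0},
    {"delta_pos": [3, 0, 0], "twist": [0, 0, -0.03], "hand": 0.0},
    {"delta_pos": [0, 0, 0], "twist": [0, 0, 0], "hand": 0.0}
  ]
}}

```text
time_s: 12.08
tool_pos: [0.664, -0.0984, 0.0282]
orientation: [-0.001, 0.018, 1.0, 0.0]
force: [0.2, 1.5, 0.1]
finger_gap: 0.0
finger_force: 0.3
```

```bash
python3 -c "
from h import *
tube(('scene','side'))
s=manip.observe();print(s['tool_pos'],s['force'],s['orientation'])"
```

```text
scene 0.95 ctr 608.0 -142.5 size 132 45 ang 88.1 zmax 0.0717 zmed 0.0686
side 0.8 ctr 609.3 -142.1 size 133 46 ang 88.8 zmax 0.0718 zmed 0.0701
[ 0.66426859 -0.09887133  0.02791639] [0.49545724 0.12605819 0.75899447] [-9.10927304e-04  1.97100991e-02  9.99805308e-01 -1.68652228e-04]
```

Emit:
{"op": "send_rows", "data": {
  "plan": [
    {"delta_pos": [3, 0, 0], "twist": [0, 0, -0.03], "hand": 0.0},
    {"delta_pos": [3, 0, 0], "twist": [0, 0, -0.03], "hand": 0.0},
    {"delta_pos": [3, 0, 0], "twist": [0, 0, -0.03], "hand": 0.0},
    {"delta_pos": [2, 0, 0], "twist": [0, 0, -0.03], "hand": 0.0},
    {"delta_pos": [0, 0, 0], "twist": [0, 0, 0], "hand": 0.0},
    {"delta_pos": [-8, 0, 0], "twist": [0, 0, 0], "hand": 0.0},
    {"delta_pos": [-15, 0, 0], "twist": [0, 0, 0], "hand": 0.0},
    {"delta_pos": [0, 0, 0], "twist": [0, 0, 0], "hand": 0.0}
  ]
}}

```text
time_s: 12.95
tool_pos: [0.68, -0.0961, 0.0288]
orientation: [0.001, -0.04, 0.999, -0.0]
force: [0.8, 0.5, 0.5]
finger_gap: 0.0002
finger_force: 0.0
```

```bash
python3 -c "
from h import *
tube(('scene','side'))
s=manip.observe();print(s['tool_pos'],s['force'],s['orientation'],s['joint_pos'])"
```

```text
scene 0.76 ctr 601.2 -145.6 size 132 48 ang 91.5 zmax 0.0718 zmed 0.0686
side 0.82 ctr 602.7 -145.0 size 132 45 ang 92.3 zmax 0.0718 zmed 0.0702
[ 0.6763898  -0.09675584  0.02800885] [-0.38615296  0.67106488 -1.0919547 ] [-7.00478794e-04 -4.03467872e-02  9.99185488e-01 -8.53261595e-05] [ 0.0881175   0.75318905  0.02100231  1.59000645 -0.01950999  0.79996451
  1.76856525]
```

Emit:
{"op": "send_rows", "data": {
  "plan": [
    {"delta_pos": [0, 0, -30], "twist": [0, 0, 0], "hand": 0.0},
    {"delta_pos": [0, 0, -30], "twist": [0, 0, 0], "hand": 0.0},
    {"delta_pos": [0, 0, -30], "twist": [0, 0, 0], "hand": 0.0},
    {"delta_pos": [0, 0, 0], "twist": [0, 0, 0.11], "hand": 0.4},
    {"delta_pos": [0, 0, 0], "twist": [0, 0, 0.11], "hand": 0.4},
    {"delta_pos": [0, 0, 0], "twist": [0, 0, 0.11], "hand": 0.4},
    {"delta_pos": [0, 0, 0], "twist": [0, 0, 0.11], "hand": 0.4},
    {"delta_pos": [0, 0, 0], "twist": [0, 0, 0.11], "hand": 0.4}
  ]
}}

```text
time_s: 13.82
tool_pos: [0.6763, -0.0968, 0.1185]
orientation: [-0.0, 0.235, 0.972, -0.0]
force: [1.1, -0.2, 0.3]
finger_gap: 0.0337
finger_force: 0.0
```

Emit:
{"op": "send_rows", "data": {
  "plan": [
    {"delta_pos": [0, 0, 0], "twist": [0, 0, 0.11], "hand": 0.4},
    {"delta_pos": [0, 0, 0], "twist": [0, 0, 0.11], "hand": 0.4},
    {"delta_pos": [0, 0, 0], "twist": [0, 0, 0.11], "hand": 0.4},
    {"delta_pos": [0, 0, 0], "twist": [0, 0, 0.11], "hand": 0.4},
    {"delta_pos": [0, 0, 0], "twist": [0, 0, 0.11], "hand": 0.4},
    {"delta_pos": [0, 0, 0], "twist": [0, 0, 0.11], "hand": 0.4},
    {"delta_pos": [0, 0, 0], "twist": [0, 0, 0.11], "hand": 0.4},
    {"delta_pos": [0, 0, 0], "twist": [0, 0, 0.11], "hand": 0.4}
  ]
}}

```text
time_s: 14.48
tool_pos: [0.6763, -0.0967, 0.1184]
orientation: [-0.0, 0.627, 0.779, -0.0]
force: [-0.3, -0.3, 0.6]
finger_gap: 0.034
finger_force: 0.0
```

Emit:
{"op": "send_rows", "data": {
  "plan": [
    {"delta_pos": [20, -25, 0], "twist": [0, 0, 0.05], "hand": 0.4},
    {"delta_pos": [20, -25, 0], "twist": [0, 0, 0.05], "hand": 0.4},
    {"delta_pos": [15, -25, 0], "twist": [0, 0, 0], "hand": 0.4},
    {"delta_pos": [0, 0, 0], "twist": [0, 0, 0], "hand": 0.4},
    {"delta_pos": [0, 0, 0], "twist": [0, 0, 0], "hand": 0.4},
    {"delta_pos": [0, 0, 0], "twist": [0, 0, 0], "hand": 0.4}
  ]
}}

```text
time_s: 14.98
tool_pos: [0.5942, -0.0555, 0.119]
orientation: [0.001, 0.663, 0.749, 0.0]
force: [-0.0, -0.8, 0.1]
finger_gap: 0.0339
finger_force: 0.0
```

Emit:
{"op": "send_rows", "data": {
  "plan": [
    {"delta_pos": [0, 0, 30], "twist": [0, 0, 0], "hand": 0.4},
    {"delta_pos": [0, 0, 30], "twist": [0, 0, 0], "hand": 0.4},
    {"delta_pos": [0, 0, 25], "twist": [0, 0, 0], "hand": 0.4},
    {"delta_pos": [0, 0, 13], "twist": [0, 0, 0], "hand": 0.4},
    {"delta_pos": [0, 0, 0], "twist": [0, 0, 0], "hand": 0.4},
    {"delta_pos": [-4, 0, 0], "twist": [0, 0, 0], "hand": 0.4},
    {"delta_pos": [-4, 0, 0], "twist": [0, 0, 0], "hand": 0.4},
    {"delta_pos": [-4, 0, 0], "twist": [0, 0, 0], "hand": 0.4}
  ]
}}

```text
time_s: 15.65
tool_pos: [0.5969, -0.0682, 0.0223]
orientation: [0.001, 0.663, 0.749, 0.001]
force: [0.6, -0.2, 0.5]
finger_gap: 0.0339
finger_force: 1.1
```

Emit:
{"op": "send_rows", "data": {
  "plan": [
    {"delta_pos": [-4, 0, 0], "twist": [0, 0, 0], "hand": 0.4},
    {"delta_pos": [-4, 0, 0], "twist": [0, 0, 0], "hand": 0.4},
    {"delta_pos": [-4, 0, 0], "twist": [0, 0, 0], "hand": 0.4},
    {"delta_pos": [-4, 0, 0], "twist": [0, 0, 0], "hand": 0.4},
    {"delta_pos": [-4, 0, 0], "twist": [0, 0, 0], "hand": 0.4},
    {"delta_pos": [-4, 0, 0], "twist": [0, 0, 0], "hand": 0.4},
    {"delta_pos": [-4, 0, 0], "twist": [0, 0, 0], "hand": 0.4},
    {"delta_pos": [-4, 0, 0], "twist": [0, 0, 0], "hand": 0.4}
  ]
}}

```text
time_s: 16.32
tool_pos: [0.599, -0.0991, 0.0205]
orientation: [-0.0, 0.663, 0.749, 0.0]
force: [0.1, 3.9, 3.2]
finger_gap: 0.0338
finger_force: 0.8
```

Emit:
{"op": "send_rows", "data": {
  "plan": [
    {"delta_pos": [-4, 0, 0], "twist": [0, 0, 0], "hand": 0.4},
    {"delta_pos": [-4, 0, 0], "twist": [0, 0, 0], "hand": 0.4},
    {"delta_pos": [-4, 0, 0], "twist": [0, 0, 0], "hand": 0.4},
    {"delta_pos": [-4, 0, 0], "twist": [0, 0, 0], "hand": 0.4},
    {"delta_pos": [-4, 0, 0], "twist": [0, 0, 0], "hand": 0.4},
    {"delta_pos": [-4, 0, 0], "twist": [0, 0, 0], "hand": 0.4},
    {"delta_pos": [-4, 0, 0], "twist": [0, 0, 0], "hand": 0.4},
    {"delta_pos": [-4, 0, 0], "twist": [0, 0, 0], "hand": 0.4}
  ]
}}

```text
time_s: 16.98
tool_pos: [0.6029, -0.131, 0.0205]
orientation: [-0.0, 0.663, 0.749, -0.0]
force: [-0.1, 4.2, 3.1]
finger_gap: 0.0341
finger_force: 0.9
```

```bash
python3 -c "
from h import *
tube(('scene','side'))
im=np.load('scene.npz')['im']; im2=np.load('side.npz')['im']
save('e.png',np.hstack([cv2.resize(im[150:270,250:370],(400,400)),cv2.resize(im2[160:280,210:330],(400,400))]))
s=manip.observe();print(s['tool_pos'],s['force'],s['orientation'])"
```

```text
scene 0.62 ctr 609.3 -206.7 size 135 58 ang 98.5 zmax 0.072 zmed 0.0687
side 0.69 ctr 606.4 -192.3 size 160 66 ang 106.4 zmax 0.0985 zmed 0.0695
[ 0.6024902  -0.13218807  0.02022751] [ 0.77261907 -0.29020089 -0.04571452] [ 3.61570879e-04  6.63136023e-01  7.48498542e-01 -6.45761155e-04]
```

View pics/e.png

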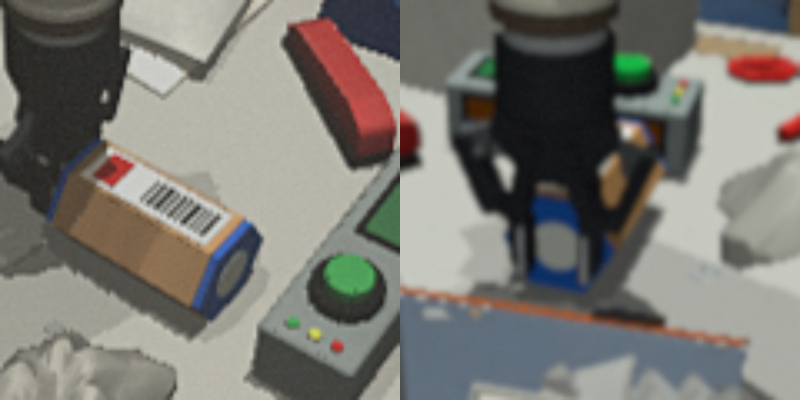

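The picture shows the tube, label up, roughly square to the reader, with both fingers on its left cap and about 45 mm still to go.

Emit:
{"op": "send_rows", "data": {
  "plan": [
    {"delta_pos": [-4, 0, 0], "twist": [0, 0, 0], "hand": 0.4},
    {"delta_pos": [-4, 0, 0], "twist": [0, 0, 0], "hand": 0.4},
    {"delta_pos": [-4, 0, 0], "twist": [0, 0, 0], "hand": 0.4},
    {"delta_pos": [-4, 0, 0], "twist": [0, 0, 0], "hand": 0.4},
    {"delta_pos": [-4, 0, 0], "twist": [0, 0, 0], "hand": 0.4},
    {"delta_pos": [-4, 0, 0], "twist": [0, 0, 0], "hand": 0.4},
    {"delta_pos": [-4, 0, 0], "twist": [0, 0, 0], "hand": 0.4},
    {"delta_pos": [-4, 0, 0], "twist": [0, 0, 0], "hand": 0.4}
  ]
}}

```text
time_s: 17.85
tool_pos: [0.6067, -0.1629, 0.0204]
orientation: [-0.0, 0.663, 0.749, -0.0]
force: [-0.3, 1.5, -1.8]
finger_gap: 0.0341
finger_force: 0.4
```

Emit:
{"op": "send_rows", "data": {
  "plan": [
    {"delta_pos": [-1.5, 0, 0], "twist": [0, 0, 0], "hand": 0.4},
    {"delta_pos": [-1.5, 0, 0], "twist": [0, 0, 0], "hand": 0.4},
    {"delta_pos": [-1.5, 0, 0], "twist": [0, 0, 0], "hand": 0.4},
    {"delta_pos": [-1.5, 0, 0], "twist": [0, 0, 0], "hand": 0.4}
  ]
}}

```text
time_s: 18.18
tool_pos: [0.6076, -0.168, 0.0205]
orientation: [-0.0, 0.663, 0.749, 0.0]
force: [-0.5, 2.5, -0.1]
finger_gap: 0.0341
finger_force: 0.5
```

Emit:
{"op": "send_rows", "data": {
  "plan": [
    {"delta_pos": [-1, 0, 0], "twist": [0, 0, 0], "hand": 0.4},
    {"delta_pos": [-1, 0, 0], "twist": [0, 0, 0], "hand": 0.4},
    {"delta_pos": [-1, 0, 0], "twist": [0, 0, 0], "hand": 0.4}
  ]
}}

```text
time_s: 18.43
tool_pos: [0.608, -0.1713, 0.0205]
orientation: [-0.0, 0.663, 0.749, 0.0]
force: [0.4, 2.4, -0.6]
finger_gap: 0.0343
finger_force: 0.5
```

Emit:
{"op": "send_rows", "data": {
  "plan": [
    {"delta_pos": [-1, 0, 0], "twist": [0, 0, 0], "hand": 0.4},
    {"delta_pos": [-1, 0, 0], "twist": [0, 0, 0], "hand": 0.4}
  ]
}}

```text
time_s: 18.6
tool_pos: [0.608, -0.1723, 0.0205]
orientation: [-0.001, 0.662, 0.749, 0.0]
force: [-1.3, 7.0, 3.5]
finger_gap: 0.0341
finger_force: 1.3
```

Emit:
{"op": "send_rows", "data": {
  "plan": [
    {"delta_pos": [-1, 0, 0], "twist": [0, 0, 0], "hand": 0.4},
    {"delta_pos": [-1, 0, 0], "twist": [0, 0, 0], "hand": 0.4}
  ]
}}

```text
time_s: 18.77
tool_pos: [0.608, -0.1723, 0.0205]
orientation: [-0.002, 0.662, 0.749, 0.001]
force: [-2.6, 10.1, 6.1]
finger_gap: 0.0338
finger_force: 2.5
```

Emit:
{"op": "send_rows", "data": {
  "plan": [
    {"delta_pos": [-1, 0, 0], "twist": [0, 0, 0], "hand": 0.4},
    {"delta_pos": [-1, 0, 0], "twist": [0, 0, 0], "hand": 0.4}
  ]
}}

```text
time_s: 18.93
tool_pos: [0.608, -0.1723, 0.0204]
orientation: [-0.003, 0.662, 0.75, 0.001]
force: [-4.8, 12.9, 8.1]
finger_gap: 0.0341
finger_force: 3.7
```

Emit:
{"op": "send_rows", "data": {
  "plan": [
    {"delta_pos": [0, 0, 0], "twist": [0, 0, 0], "hand": 0.4},
    {"delta_pos": [2, 0, 0], "twist": [0, 0, 0], "hand": 0.4},
    {"delta_pos": [4, 0, 0], "twist": [0, 0, 0], "hand": 0.4},
    {"delta_pos": [10, 0, 0], "twist": [0, 0, 0], "hand": 0.4},
    {"delta_pos": [20, 0, 0], "twist": [0, 0, 0], "hand": 0.4},
    {"delta_pos": [0, 0, -40], "twist": [0, 0, 0], "hand": 0.2},
    {"delta_pos": [0, 0, -40], "twist": [0, 0, 0], "hand": 0.0},
    {"delta_pos": [0, 0, -40], "twist": [0, 0, 0], "hand": 0.0}
  ]
}}

```text
time_s: 19.6
tool_pos: [0.6034, -0.1414, 0.141]
orientation: [-0.0, 0.663, 0.749, -0.001]
force: [2.2, -0.5, 0.6]
finger_gap: -0.0002
finger_force: 0.0
```

```bash
python3 -c "
from h import *
tube(('scene','side'))
im=np.load('scene.npz')['im']; im2=np.load('side.npz')['im']
W=np.load('side.npz')['W']
F=W[np.all((W>[.66,-.34,.015])&(W<[.76,-.28,.05]),-1)]
v=cv2.fitLine(F[:,:2].astype(np.float32),cv2.DIST_HUBER,0,1e-4,1e-4).ravel(); print('front',len(F),np.degrees(np.arctan2(v[1],v[0])),v)
save('f.png',np.hstack([cv2.resize(im[160:280,250:370],(400,400)),cv2.resize(im2[160:280,210:330],(400,400))]))
s=manip.observe();print(s['tool_pos'],s['force'],s['orientation'])"
```

```text
scene 0.86 ctr 614.2 -255.7 size 142 47 ang 94.3 zmax 0.0715 zmed 0.0684
side 0.79 ctr 616.2 -254.5 size 146 45 ang 93.6 zmax 0.0718 zmed 0.0701
front 384 6.448689 [ 0.99367285  0.11231338  0.7126427  -0.30491525]
[ 0.60546992 -0.14209684  0.1423083 ] [-0.52452115 -0.04719413 -0.39680203] [0.00184816 0.66282398 0.7487723  0.00099928]
```

View pics/f.png

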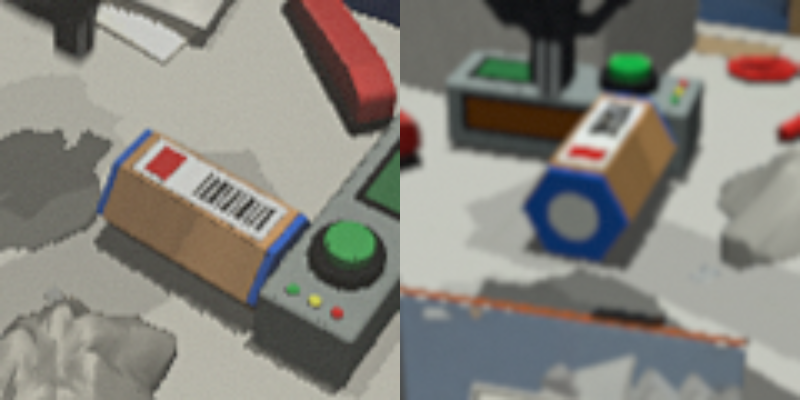

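```bash
python3 -c "
from h import *
for c in ['scene','side']:
    D=np.load(c+'.npz'); W=D['W']; hsv=cv2.cvtColor(D['im'],cv2.COLOR_RGB2HSV)
    T=W[np.all((W>[.56,-.34,.0655])&(W<[.68,-.17,.0735]),-1)]
    for ymin in [-.30,-.305]:
        Q=T[T[:,1]>ymin]; print(c,len(Q),cv2.minAreaRect(Q[:,:2].astype(np.float32)*1000))
    # edge lines: per y-bin extremes
    Q=T[T[:,1]>-.30]; ys=np.arange(-.295,-.2,.006)
    e=np.array([(y,np.percentile(q,4),np.percentile(q,96)) for y in ys for q in [Q[abs(Q[:,1]-y)<.004][:,0]] if len(q)>8])
    print([90-np.degrees(np.arctan(np.polyfit(e[:,0],e[:,k],1)[0])) for k in (1,2)], 'cx',e[:,1:].mean(), 'y',e[:,0].mean())
    B=T[(hsv[np.all((W>[.56,-.34,.0655])&(W<[.68,-.17,.0735]),-1)][:,0]>100)]
    print('ymin/max',T[:,1].min(),T[:,1].max(), 'blue end',len(B))
    A=W[np.all((W>[.56,-.2,.02])&(W<[.66,-.16,.06]),-1)]
    if c=='side' and len(A)>30:
        A=A[A[:,1]>-.195]; v=cv2.fitLine(A[:,:2].astype(np.float32),cv2.DIST_HUBER,0,1e-4,1e-4).ravel(); print('end a face',len(A),v,np.degrees(np.arctan(v[1]/v[0])))
"
```

```text
scene 753 ((613.2401123046875, -242.99462890625), (46.693809509277344, 116.28974151611328), 4.3387579917907715)
scene 789 ((613.4319458007812, -245.52313232421875), (46.693809509277344, 121.36121368408203), 4.3387579917907715)
[np.float64(94.47833061655021), np.float64(94.31440792268282)] cx 0.6143528667682039 y -0.24999999999999994
ymin/max -0.33977623968271276 -0.18448062118507658 blue end 79
side 451 ((615.36474609375, -241.03216552734375), (44.706172943115234, 119.25849914550781), 3.578598976135254)
side 466 ((615.5234985351562, -243.5707244873047), (44.706172943115234, 124.34553527832031), 3.578598976135254)
[np.float64(93.93974537157251), np.float64(94.5333049110621)] cx 0.6156535049192738 y -0.24999999999999994
ymin/max -0.33963444366722606 -0.18067391899912488 blue end 105
end a face 421 [ 0.9965998   0.08239485  0.61470723 -0.1843614 ] 4.7262344
```

```bash
python3 -c "
from h import *
for c in ['scene','side']:
    W=np.load(c+'.npz')['W']
    for z0,z1 in [(.1,.15),(.15,.2),(.2,.25),(.25,.3),(.3,.4)]:
        for x0 in np.arange(.5,.8,.05):
            Q=W[np.all((W>[x0,-.5,z0])&(W<[x0+.05,-.2,z1]),-1)]
            if len(Q)>5: print(c,z0,round(x0,2),len(Q),'ymax %.3f med %.3f'%(np.percentile(Q[:,1],98),np.median(Q[:,1])))
"
```

```text
scene 0.1 0.65 977 ymax -0.375 med -0.439
scene 0.1 0.7 60 ymax -0.383 med -0.385
scene 0.1 0.75 136 ymax -0.385 med -0.388
scene 0.1 0.8 118 ymax -0.389 med -0.392
scene 0.15 0.65 1047 ymax -0.375 med -0.436
scene 0.15 0.7 206 ymax -0.378 med -0.384
scene 0.15 0.75 171 ymax -0.381 med -0.390
scene 0.15 0.8 147 ymax -0.385 med -0.393
scene 0.2 0.6 12 ymax -0.376 med -0.401
scene 0.2 0.65 127 ymax -0.376 med -0.379
scene 0.2 0.7 158 ymax -0.378 med -0.382
scene 0.2 0.75 152 ymax -0.382 med -0.385
scene 0.2 0.8 143 ymax -0.386 med -0.389
scene 0.25 0.55 70 ymax -0.410 med -0.463
scene 0.25 0.6 32 ymax -0.377 med -0.402
scene 0.25 0.65 136 ymax -0.380 med -0.384
scene 0.25 0.7 179 ymax -0.384 med -0.387
scene 0.25 0.75 164 ymax -0.387 med -0.390
scene 0.25 0.8 148 ymax -0.390 med -0.394
side 0.1 0.65 184 ymax -0.370 med -0.445
side 0.1 0.75 24 ymax -0.381 med -0.384
side 0.1 0.8 224 ymax -0.384 med -0.388
side 0.15 0.65 248 ymax -0.400 med -0.448
side 0.15 0.75 115 ymax -0.380 med -0.388
side 0.15 0.8 266 ymax -0.381 med -0.389
side 0.2 0.6 129 ymax -0.375 med -0.431
side 0.2 0.65 34 ymax -0.378 med -0.423
side 0.2 0.75 163 ymax -0.380 med -0.384
side 0.2 0.8 297 ymax -0.382 med -0.387
side 0.25 0.55 17 ymax -0.421 med -0.469
side 0.25 0.6 70 ymax -0.373 med -0.421
side 0.25 0.75 151 ymax -0.384 med -0.388
side 0.25 0.8 286 ymax -0.387 med -0.391
```

Emit:
{"op": "send_rows", "data": {
  "plan": [
    {"delta_pos": [0, 0, 0], "twist": [0, -0.109, 0], "hand": 0.0},
    {"delta_pos": [0, 0, 0], "twist": [0, -0.109, 0], "hand": 0.0},
    {"delta_pos": [0, 0, 0], "twist": [0, -0.109, 0], "hand": 0.0},
    {"delta_pos": [0, 0, 0], "twist": [0, -0.109, 0], "hand": 0.0},
    {"delta_pos": [-32, 1, 15], "twist": [0, 0, 0], "hand": 0.0},
    {"delta_pos": [-32, 1, 15], "twist": [0, 0, 0], "hand": 0.0},
    {"delta_pos": [-32, 1, 15], "twist": [0, 0, 0], "hand": 0.0},
    {"delta_pos": [0, 0, 0], "twist": [0, 0, 0], "hand": 0.0}
  ]
}}

```text
time_s: 20.47
tool_pos: [0.6173, -0.255, 0.1403]
orientation: [0.163, 0.649, 0.729, -0.147]
force: [-1.5, -1.7, 0.7]
finger_gap: -0.0003
finger_force: 0.0
```

Emit:
{"op": "send_rows", "data": {
  "plan": [
    {"delta_pos": [-25, 1, 11.7], "twist": [0, 0, 0], "hand": 0.0},
    {"delta_pos": [-25, 0, 11.7], "twist": [0, 0, 0], "hand": 0.0},
    {"delta_pos": [-25, 0, 11.7], "twist": [0, 0, 0], "hand": 0.0},
    {"delta_pos": [0, 0, 0], "twist": [0, 0, 0], "hand": 0.0},
    {"delta_pos": [0, 0, 0], "twist": [0, 0, 0], "hand": 0.0},
    {"delta_pos": [0, 0, 0], "twist": [0, 0, 0], "hand": 0.0}
  ]
}}

```text
time_s: 20.97
tool_pos: [0.63, -0.3282, 0.1383]
orientation: [0.161, 0.647, 0.731, -0.144]
force: [-0.3, 0.8, -0.1]
finger_gap: -0.0002
finger_force: 0.0
```

Emit:
{"op": "send_rows", "data": {
  "plan": [
    {"delta_pos": [-22, 2.6, 10.3], "twist": [0, 0, 0], "hand": 0.0},
    {"delta_pos": [5.3, 0, 11.5], "twist": [0, 0, 0], "hand": 0.0},
    {"delta_pos": [5.3, 0, 11.5], "twist": [0, 0, 0], "hand": 0.0},
    {"delta_pos": [5.3, 0, 11.5], "twist": [0, 0, 0], "hand": 0.0},
    {"delta_pos": [0, 0, 0], "twist": [0, 0, 0], "hand": 0.0},
    {"delta_pos": [0, 0, 0], "twist": [0, 0, 0], "hand": 0.0},
    {"delta_pos": [0, 0, 0], "twist": [0, 0, 0], "hand": 0.0}
  ]
}}

```text
time_s: 21.55
tool_pos: [0.6369, -0.3515, 0.1016]
orientation: [0.162, 0.646, 0.732, -0.143]
force: [-0.4, -0.5, 0.1]
finger_gap: 0.0001
finger_force: 0.0
```

```bash
python3 -c "
from h import *
im,d=snapshot('scene'); im2,d2=snapshot('side')
save('g.png',np.hstack([cv2.resize(im[150:290,270:410],(400,400)),cv2.resize(im2[110:250,210:350],(400,400))]))
s=manip.observe();print(s['tool_pos'],s['force'],s['orientation'])"
```

```text
[ 0.63736075 -0.3521868   0.1027101 ] [ 1.19476863 -0.04469645  0.6050252 ] [ 0.16246805  0.64678425  0.73130927 -0.14304197]
```

View pics/g.png

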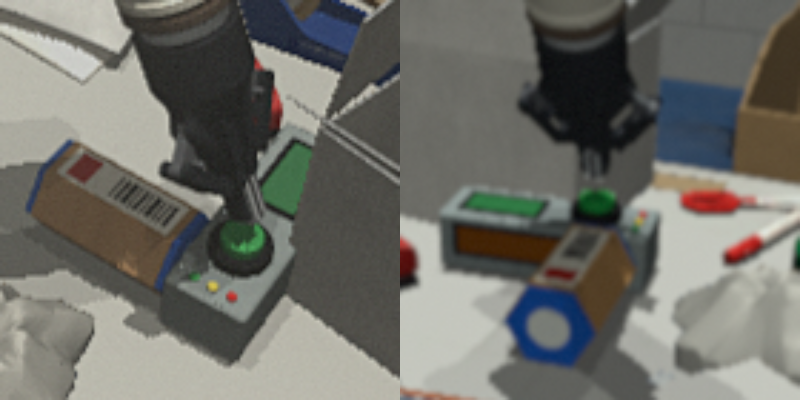

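The picture shows the closed fingers right above the green button (240,240 in the left crop), clear of the grey tower, and the tube still against the reader.

Emit:
{"op": "send_rows", "data": {
  "plan": [
    {"delta_pos": [1.7, 0, 3.6], "twist": [0, 0, 0], "hand": 0.0},
    {"delta_pos": [1.7, 0, 3.6], "twist": [0, 0, 0], "hand": 0.0},
    {"delta_pos": [1.7, 0, 3.6], "twist": [0, 0, 0], "hand": 0.0},
    {"delta_pos": [0.85, 0, 1.8], "twist": [0, 0, 0], "hand": 0.0},
    {"delta_pos": [0, 0, 0], "twist": [0, 0, 0], "hand": 0.0}
  ]
}}

```text
time_s: 22.07
tool_pos: [0.6362, -0.3522, 0.0872]
orientation: [0.161, 0.647, 0.731, -0.144]
force: [-0.4, -0.0, 0.3]
finger_gap: -0.0001
finger_force: 0.0
```

Emit:
{"op": "send_rows", "data": {
  "plan": [
    {"delta_pos": [0.85, 0, 1.8], "twist": [0, 0, 0], "hand": 0.0},
    {"delta_pos": [0.85, 0, 1.8], "twist": [0, 0, 0], "hand": 0.0},
    {"delta_pos": [0, 0, 0], "twist": [0, 0, 0], "hand": 0.0}
  ]
}}

```text
time_s: 22.32
tool_pos: [0.6368, -0.3526, 0.0842]
orientation: [0.162, 0.647, 0.731, -0.143]
force: [-0.7, 0.2, 1.7]
finger_gap: 0.0002
finger_force: 1.0
```

Emit:
{"op": "send_rows", "data": {
  "plan": [
    {"delta_pos": [0.85, 0, 1.8], "twist": [0, 0, 0], "hand": 0.0},
    {"delta_pos": [0.85, 0, 1.8], "twist": [0, 0, 0], "hand": 0.0},
    {"delta_pos": [0, 0, 0], "twist": [0, 0, 0], "hand": 0.0}
  ]
}}

```text
time_s: 22.57
tool_pos: [0.6369, -0.3526, 0.0803]
orientation: [0.162, 0.647, 0.731, -0.143]
force: [-0.8, 0.8, 4.1]
finger_gap: -0.0003
finger_force: 2.1
```

Emit:
{"op": "send_rows", "data": {
  "plan": [
    {"delta_pos": [0.85, 0, 1.8], "twist": [0, 0, 0], "hand": 0.0},
    {"delta_pos": [0.85, 0, 1.8], "twist": [0, 0, 0], "hand": 0.0},
    {"delta_pos": [0, 0, 0], "twist": [0, 0, 0], "hand": 0.0},
    {"delta_pos": [0, 0, 0], "twist": [0, 0, 0], "hand": 0.0}
  ]
}}

```text
time_s: 22.9
tool_pos: [0.6372, -0.3528, 0.0788]
orientation: [0.163, 0.647, 0.731, -0.143]
force: [-6.9, 5.5, 19.4]
finger_gap: 0.0002
finger_force: 9.6
```

Emit:
{"op": "send_rows", "data": {
  "plan": [
    {"delta_pos": [-3, 0, -6.5], "twist": [0, 0, 0], "hand": 0.0},
    {"delta_pos": [-6, 0, -13], "twist": [0, 0, 0], "hand": 0.0},
    {"delta_pos": [-10, 0, -21.5], "twist": [0, 0, 0], "hand": 0.0},
    {"delta_pos": [25, 0, -11.7], "twist": [0, 0, 0], "hand": 0.0},
    {"delta_pos": [25, 0, -11.7], "twist": [0, 0, 0], "hand": 0.0},
    {"delta_pos": [25, 0, -11.7], "twist": [0, 0, 0], "hand": 0.0},
    {"delta_pos": [0, 0, 0], "twist": [0, 0, 0], "hand": 0.0},
    {"delta_pos": [0, 0, 0], "twist": [0, 0, 0], "hand": 0.0}
  ]
}}

```text
time_s: 23.57
tool_pos: [0.6274, -0.2667, 0.1211]
orientation: [0.162, 0.645, 0.733, -0.143]
force: [0.3, 0.0, -0.0]
finger_gap: 0.0004
finger_force: 0.0
```

```bash
python3 -c "
from h import *
for c in ['scene','side']:
    im,d=snapshot(c); W=cloud(c,d); hsv=cv2.cvtColor(im,cv2.COLOR_RGB2HSV)
    T=W[np.all((W>[.56,-.30,.0655])&(W<[.68,-.17,.0735]),-1)]
    print(c,len(T),cv2.minAreaRect(T[:,:2].astype(np.float32)*1000),T[:,1].max())
    B=W[np.all((W>[.61,-.37,.07])&(W<[.66,-.33,.09]),-1)&(abs(hsv[...,0].astype(int)-60)<20)&(hsv[...,1]>100)]
    print('btn z',len(B),np.percentile(B[:,2],90))
    A=W[np.all((W>[.56,-.195,.02])&(W<[.66,-.16,.06]),-1)]
    if c=='side': v=cv2.fitLine(A[:,:2].astype(np.float32),cv2.DIST_HUBER,0,1e-4,1e-4).ravel(); print('end a',v,np.degrees(np.arctan(v[1]/v[0])))
    if c=='scene': save('k.png',cv2.resize(im[150:290,270:410],(500,500)))
s=manip.observe();print(s['tool_pos'],s['force'],s['time_s'])"
```

```text
scene 748 ((614.1629638671875, -242.69924926757812), (46.744667053222656, 116.4551010131836), 4.086622714996338) -0.18330641932803393
btn z 147 0.08194126289893804
side 444 ((615.570068359375, -241.08734130859375), (44.0653190612793, 120.07185363769531), 3.542989730834961) -0.18110123232199915
btn z 95 0.0825014048989435
end a [ 0.99617517  0.08737845  0.60922766 -0.18458082] 5.012809
[ 0.62655288 -0.27056214  0.12188358] [ 1.2475893  -0.29138569 -0.41039457] 23.6667
```

View pics/k.png

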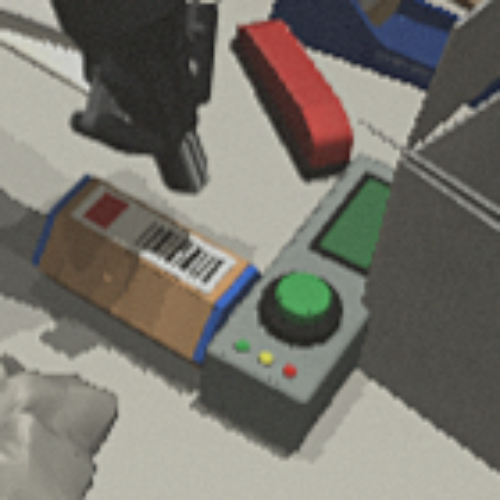

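The picture shows the tube's blue end cap lying along the reader's front, the label up, the button released and the fingers clear.

```bash
python3 -c "
from h import *
print(manip.finish_job())"
```

```text
the job is handed in; nothing more can be done
None
```

I rolled the tube until its label faced up, slid it flush against the reader, pressed the green button right down and let go. The job is handed in, but no verdict came back. By my last measurements the tube is about 2° off square and about 1 mm from the reader's front, both within the limits.

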